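# Shut the tagged stopcock in the cheese counter's service box

## Task

The water to the cheese display's humidifier has to be shut off: slide the cover of the steel stopcock box on the counter fully back along its tracks without lifting it, then push the tagged valve lever, the one with the round disc on it, round until it is fully shut, without forcing it. Leave the cover open, leave the other valve as it is, and do not pick up or shift anything else on the counter.

Things in the scene. Friction and masses are not known exactly. Their poses are not given: they have to be found in the camera images.
- box: Fixed steel box, 350 long (x) x 319 wide (y) x 111 mm high; origin at the centre of its underside on the counter. -x end: front (robot side). Front half (x -170 to +2 mm) an open well with two valves, rear half closed by a deck 98.5 mm up. Side walls (y 145 to 155) 100 mm high carry the tracks, outer guides to 111 mm; front wall 99 mm high. A stop 111 mm high ends the tracks at x +175 mm.
- well (a point): Centre of the well's mouth, 100 mm above the counter, at x -84 mm in the box's frame. The well is 172 mm long (x) and 290 mm wide (y) inside; its floor is 4 mm above the counter.
- cover: Loose sheet-metal cover, 180 (x) x 309 (y) x 4 mm, about 0.5 kg, lying on the tracks over the well, underside 100 mm above the counter; origin at the centre of its underside, axes as the box's. Starts with its origin at x -82 to -57 mm in the box's frame; slides along the box's +x over the deck until its rear edge meets the stop, origin then at x +85 mm. An upright pull stands on it.
- pull (a point): Middle of the top edge of the cover's pull: an upright strip 120 mm long across the cover (y), 5 mm thick, its top 30 mm above the cover's underside (130 mm above the counter), 50 mm in front (-x) of the cover's centre; the cover's plate reaches 37.5 mm further forward than the strip.
- tagged_valve: Brass quarter-turn valve, fixed in the well; its lever carries a flat round disc, the other valve's has none. Origin on the vertical stem axis at counter height, axes as the box's: at x -45 mm and y -85 or +40 mm in the box's frame, the other valve in the other place. Body, pipe and their fittings reach 51 mm up; the stem, up to the lever, is under 11 mm in radius.
- tagged_lever (a joint): Angle of the tagged lever: 0 = open, pointing along the box's -x (to the front, in line with its pipe); 1.571 = shut, pointing along the box's +y; in between it swings clockwise seen from above. Starts between 0 and 0.4. It stays where it is left, takes about 4 N at the grip, and has a rigid stop at each end.
- tagged_grip (a point): Centre of the tagged lever's black grip, 62 mm out from the stem axis, 73.5 mm above the counter. The grip is 16 mm wide, reaches from 34 to 90 mm out and from 68 to 79 mm above the counter; inward of it is a steel strip 12 mm wide. The disc, 34 mm across, 3 mm thick, lies on the grip, centred 70 mm out, top at 82 mm.
- plain_valve: The other valve, the same but without a disc on its lever; it stays as it is. Origin on its stem axis at counter height.
- plain_grip (a point): Centre of the plain lever's grip, 62 mm out from its stem axis, 73.5 mm above the counter.
- plain_lever (a joint): Angle of the plain lever, as for the tagged one; starts between 0 and 0.15.
- jar: Bystander: closed jar of mustard, 60 mm across, 85 mm high, beside the box; origin at the centre of its foot.
- baby_wheel: Bystander: small flat orange waxed cheese, 100 mm across, 42 mm high, beside the box; origin at the centre of its underside.
- cheese_spatula: Bystander: spatula with a wooden handle, 210 mm long along its x, lying on the counter on the right of the robot; origin under its middle.

How it is judged:
On the way, in this order (a step that is already met when the one before it is completed fails the run):
1. the cover is slid back to within 20 mm of its stop (x of cover in the frame of box above 0.065 m), for 0.1 s.
2. the tagged lever is pushed shut (value of joint tagged_lever above 1.45 rad), for 0.2 s.
At the end, for the whole second after the job is handed in: The tagged lever is within 0.12 rad (7 degrees) of its shut stop, the cover lies flat in its tracks within 20 mm of its rear stop, the plain lever's grip is within 12 mm of where it was (0.2 rad), and the jar, the small cheese and the spatula are within 20 mm of where they stood (value of joint tagged_lever above 1.45 rad and x of cover in the frame of box above 0.065 m and z of cover in the frame of box between 0.097 and 0.104 m and angle between cover's own z axis and vertical below 0.03 rad and distance of plain_grip from where it was at the start of the episode below 0.012 m and distance of each of jar, baby_wheel, cheese_spatula from where it was at the start of the episode below 0.02 m); the robot touches nothing.
It fails at once if the cover is lifted out of its tracks (raised 10 mm or tipped 0.08 rad) (z of cover in the frame of box above 0.11 m or angle between cover's own z axis and vertical above 0.08 rad).
It fails at once if the tagged valve is forced (more than 45 N from the fingers) (contact force between the fingers and tagged_valve above 45 N).
It fails at once if the plain valve's lever is moved (its grip by more than 15 mm) (distance of plain_grip from where it was at the start of the episode above 0.015 m).
It fails at once if a bystander is shifted or picked up (moved more than 25 mm) (distance of any of jar, baby_wheel, cheese_spatula from where it was at the start of the episode above 0.025 m).
It also fails if it takes over 48 s, if anything falls off the work surface, if the arm or the gripper's body presses on something with over 40 N, if the wrist force passes 120 N, or if a joint passes its speed limit or range.

## Robot

A 6-joint arm with a two-finger parallel gripper is mounted at the origin on the work surface. World frame = base frame: x ahead of the robot, y to its left, z up, the work surface at z = 0. Lengths are in m, angles in rad, forces in N, time in s.
With the tool pointing down it reaches from about 0.25 to 0.8 m from the base axis. Payload 8.5 kg.
Tool frame: the origin (TCP) lies at the very end of the fingers, on their centre line; the grasp point (between the pads) lies 19 mm behind it; x points along the fingers, z is the direction in which the jaws open and shut, and the axes are right-handed (so a half turn about x gives the same grasp; the last joint's range is limited). The gripper opens to 85 mm and grips with 20 to 120 N. Pads are 22 mm wide; open, the fingers measure 114 mm over their backs; the gripper's body (76 mm by 85 mm) begins 54 mm behind the grasp point. The pads swing forward as they close: fully open they stand 13 mm farther back than shut.
Start: joints at [1.249, 0.238, -0.013, 1.319, 0, 1.571], TCP at [0.166, 0.498, 0.231] pointing down, gripper open.
Joint ranges: [-2.66, 2.66], [-1.03, 1.9], [-1.14, 1.46], [-1.82, 2.27], [-1.45, 1.34], [-3.14, 3.14]. Speed limits (rad/s): [2.22, 2.22, 2.79, 3.14, 3.14, 3.14].

## Interface

Orientations are given as a unit quaternion [x, y, z, w].
In Python, from station import arm, cams gives the robot as it stands.
- The arm moves only by the tool send_rows, never from a script. Its argument "motion" is a list of rows, each an object with "linear": the shift along the tool's x, y, z in m, a list of three; "turn": the turn, a rotation vector about the tool's x, y, z in rad, a list of three. A call has 1 to 12 rows; each row is the pose to reach, as a shift and turn from the pose measured when the call began, along the tool's axes at that moment; what a row does not reach only later rows make up. A row lasts 1/8 s, in which the tool goes at most 62.5 mm and 10.7 degrees, less where a joint would pass 70% of its speed; a pose out of reach is approached as far as the arm can. A call with a gripper value outside its range is refused whole. "claw" is the gripper's target within -1 to 1 (fully open at 1, half-way at 0, shut at -1), set as the call begins (left out, the last holds). The fingers move at their own pace and stop on an object; "squeeze" is the grip in N (left out, the last holds). Time passes only in rows, so rows that repeat a pose let the fingers close. It gives the time, the measured TCP pose, the force and the opening at its end, in the units of the state.
- arm.get_state(): the state, without advancing time (a new reading comes with each control period).
- cams.camera(name): name is "scene" or "top"; returns the picture (480x640x3 uint8, red, green, blue); there is no depth.
- cams.get_calibration(name): a dict with "camera_matrix" (3x3 intrinsics, pixels), "origin" and "attitude" of the camera in the world. Camera axes: x right, y up, looking along -z (the intrinsics and any distortion apply to the point x, -y, -z); pixel columns grow to the right and rows downward; lengths in m; the calibration is good to about 2 mm. A picture is of the moment at which its call begins. get_calibration takes no time and is no camera call.
- arm.hand_in(): hands the job in, once; it reports no verdict.
Trained networks look in the newest picture that a camera, given by its name, has taken for a name from the list of things; names that differ only in an ending like _2 or _b are one class to them, and where a whole thing is asked for, a point or a joint stands for the part that bears it (a point fixed in the world has none). Each returns a list of dicts, best first, with "score" (0 to 1); they miss things now and then, are a little off and sometimes report something else, mostly with a low value. They report only what shows in the picture. A call takes as long as a camera call.
- cams.boxes_of(label, camera): "at" ([column, row] in pixels, amid what is visible of it).
- cams.regions_of(label, camera): "mask" (480x640 bool, what is visible of it) and "at" ([column, row] in pixels, amid what is visible of it).
- cams.tip_of(label, camera): "at" ([column, row] in pixels: a listed point, or the origin of a listed thing).
The state is a dict: "time": time; "qpos": joint angles; "qvel": joint speeds; "tau": joint torques, N m; "ee_pos": TCP position; "tcp_rot": TCP orientation; "contact_force": force on the tool from outside, world axes, zero at the start; "ft_torque": the same for the moment, N m; "width": finger opening in m.
Only numpy, scipy, OpenCV 4.12 (cv2) and the standard library are available. Lean on these libraries where they do the work, as an engineer would, in place of code of your own. Each camera call takes 0.05 s, during which the arm holds its last target. There are 200 camera calls.

## Working session

There is one attempt and no reset: what is moved stays moved. The work goes in short steps, Python scripts to look and compute and a tool call to move; the robot and the scene stay as the last step left them, time stands still between calls to the robot, and variables do not carry over. Pictures are saved under pics/ and viewed, about 8 in all and at most 12, crops included, and the job is handed in when it is done.

Besides the shell and the picture viewer there is one more tool, called after "Call:" as a command line: name --argument value ..., lists and objects as JSON in quotes. send_rows: Moves the arm, as the interface text tells. Its arguments: {"type":"object","properties":{"motion":{"type":"array"},"claw":{"type":"number"},"squeeze":{"type":"number"}},"required":["motion"]}

```bash
mkdir -p pics; ls
cat > h.py <<'E'
import numpy as np, cv2
from scipy.spatial.transform import Rotation as R
from station import arm, cams
def cal(n):
    c=cams.get_calibration(n); K=np.array(c["camera_matrix"]); o=np.array(c["origin"]); a=np.array(c["attitude"])
    Rm=a if a.shape==(3,3) else R.from_quat(a).as_matrix()
    return K,o,Rm,c
def ray(n,px):
    K,o,Rm,c=cal(n); d=np.linalg.inv(K)@np.array([px[0],px[1],1.]); return o,Rm@np.array([d[0],-d[1],-d[2]])
def at_z(n,px,z):
    o,d=ray(n,px); return o+d*(z-o[2])/d[2]
def proj(n,p):
    K,o,Rm,c=cal(n); q=Rm.T@(np.array(p)-o); q=K@np.array([q[0],-q[1],-q[2]]); return q[:2]/q[2]
def tool(p):  # world delta/pos -> shift in tool axes
    s=arm.get_state(); return R.from_quat(s["tcp_rot"]).inv().apply(np.array(p)-s["ee_pos"])
def snap(n,f): 
    im=cams.camera(n); cv2.imwrite(f,im[:,:,::-1]); return im
E
python3 - <<'E'
from h import *
print(arm.get_state())
for n in("scene","top"):
    print(n,cams.get_calibration(n)); snap(n,f"pics/{n}0.png")
Z=dict(pull=.130,cover=.1,box=0,jar=0,baby_wheel=0,cheese_spatula=0,well=.1)
for n in("scene","top"):
    for l,z in Z.items():
        for r in cams.tip_of(l,n)[:2]: print(n,l,round(r["score"],2),np.round(r["at"],1),np.round(at_z(n,r["at"],z),4))
E
```

```text
pics
{'time': 0.0, 'qpos': array([ 1.24898106e+00,  2.38771670e-01, -1.42484052e-02,  1.31917499e+00,
       -4.63771514e-06,  1.57076726e+00]), 'qvel': array([-7.08599917e-04, -4.16072115e-05, -8.43109627e-04, -2.56730225e-04,
        7.36065791e-04, -6.20457603e-04]), 'tau': array([-6.11147589e-04, -5.38772571e+01,  3.46442521e+01,  1.81048497e-02,
       -1.94625936e-04, -1.08229841e-06]), 'ee_pos': array([0.16592598, 0.4976661 , 0.23068467]), 'tcp_rot': array([-0.41373275,  0.57404232,  0.41315182,  0.57324184]), 'contact_force': array([-0.69728204, -0.79032096,  0.80479269]), 'ft_torque': array([-0.05273204,  0.00342938,  0.00720538]), 'width': 0.08504658361036095}
scene {'camera_matrix': array([[613.48186608,   0.        , 319.66002699],
       [  0.        , 613.48186608, 252.00367305],
       [  0.        ,   0.        ,   1.        ]]), 'origin': array([1.60295777, 0.28928696, 1.05073101]), 'attitude': array([0.25976212, 0.34520387, 0.73082161, 0.52844839])}
top {'camera_matrix': array([[589.74808197,   0.        , 321.08468528],
       [  0.        , 589.74808197, 229.91149072],
       [  0.        ,   0.        ,   1.        ]]), 'origin': array([ 0.39831296, -0.0587836 ,  1.65767221]), 'attitude': array([ 0.0295321 , -0.02403611, -0.69946486,  0.7136519 ])}
scene cover 0.87 [344.3 270.8] [0.5225 0.0179 0.1   ]
scene cover 0.24 [222.9 299.6] [ 0.7065 -0.2131  0.1   ]
scene box 0.87 [326.6 319.4] [ 0.5955 -0.0013  0.    ]
scene jar 0.67 [220.9 299.6] [ 0.6138 -0.2707  0.    ]
scene baby_wheel 0.65 [401.9 395.5] [0.7606 0.2178 0.    ]
scene cheese_spatula 0.65 [211.4 216.4] [ 0.2991 -0.4478  0.    ]
top cover 0.81 [298.4 219.4] [0.5432 0.0153 0.1   ]
top box 0.91 [306.1 202.2] [ 6.018e-01 -6.000e-04  0.000e+00]
top jar 0.57 [401.5 200.6] [ 0.6116 -0.2702  0.    ]
top baby_wheel 0.89 [230.  142.4] [0.7693 0.2204 0.    ]
top cheese_spatula 0.96 [463.7 312.5] [ 0.3013 -0.4464  0.    ]
```

View pics/top0.png

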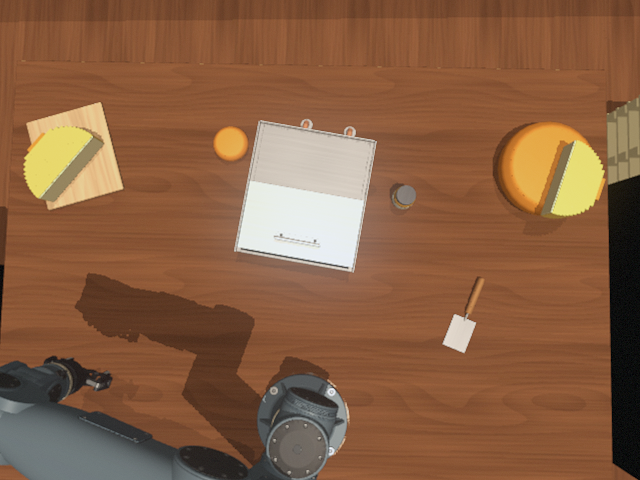

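View pics/scene0.png

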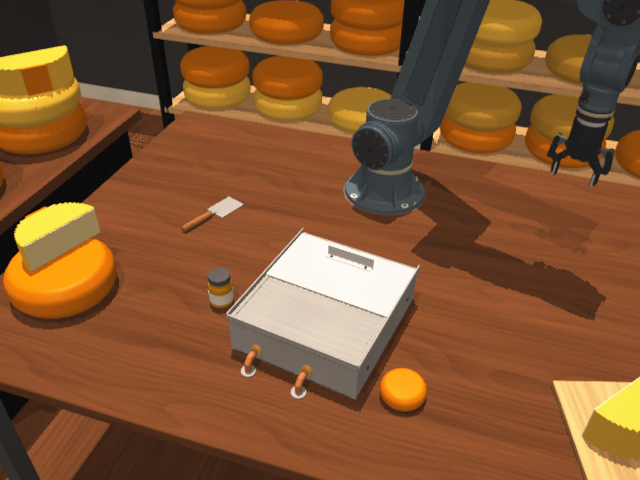

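The top view shows the box rotated about 10°. Its top corners are near (259,121), (376,140), (353,271) and (236,250), and the pull is at about (297,240). The scene view agrees: the cover is closed over the front half, the jar is on the box's right and the small cheese is on its rear left.

Run:
```python
from h import *
im=cams.camera("top")
# box outline -> rim at z=.111 / pull -> strip
m=cams.regions_of("box","top")[0]["mask"].astype(np.uint8); mc=cams.regions_of("cover","top")[0]["mask"].astype(np.uint8)
for nm,mm,z in(("cover",mc,.104),("both",m|mc,.111)):
    r=cv2.minAreaRect(cv2.findNonZero(mm)); b=cv2.boxPoints(r); W=np.array([at_z("top",p,z)[:2] for p in b])
    print(nm,np.round(b),np.round(W,3).tolist(),"c",np.round(W.mean(0),4))
    for i in range(4):
        d=W[(i+1)%4]-W[i]; print(round(np.linalg.norm(d),4),round(np.degrees(np.arctan2(*d[::-1])),2))
for c in("top","scene"):
    cams.camera(c)
    for l in("pull","tagged_grip"):
        for r in cams.tip_of(l,c)[:2]: print(c,l,r["score"],r["at"],at_z(c,r["at"],.13))
    for r in cams.regions_of("pull",c)[:1]:
        print(r["score"],r["at"],r["mask"].sum())
cv2.imwrite("pics/c1.png",cv2.resize(im[100:290,210:400,::-1],None,fx=3,fy=3,interpolation=cv2.INTER_CUBIC))
```

```text
cover [[237. 247.]
 [249. 179.]
 [364. 199.]
 [353. 267.]] [[0.468, 0.175], [0.648, 0.149], [0.6, -0.159], [0.421, -0.13]] c [0.5342 0.009 ]
0.1827 -8.16
0.3117 -98.89
0.182 171.0
0.309 81.24
both [[234. 251.]
 [259. 110.]
 [379. 131.]
 [354. 272.]] [[0.456, 0.181], [0.835, 0.127], [0.784, -0.193], [0.408, -0.134]] c [ 0.6206 -0.0049]
0.3826 -8.16
0.3241 -99.05
0.381 170.97
0.3183 81.24
top pull 0.78 [298.0, 241.4] [0.48309506 0.01356128 0.13      ]
top tagged_grip 0.56 [307.5, 201.4] [ 0.58802449 -0.00878147  0.13      ]
top tagged_grip 0.42 [401.6, 201.4] [ 0.59279771 -0.25391013  0.13      ]
0.85 [301.6, 222.7] 7980
scene pull 0.55 [352.9, 250.4] [0.47737059 0.0251345  0.13      ]
scene pull 0.27 [403.0, 395.4] [0.86398269 0.22852312 0.13      ]
0.9 [345.0, 273.9] 6603
```

View pics/c1.png

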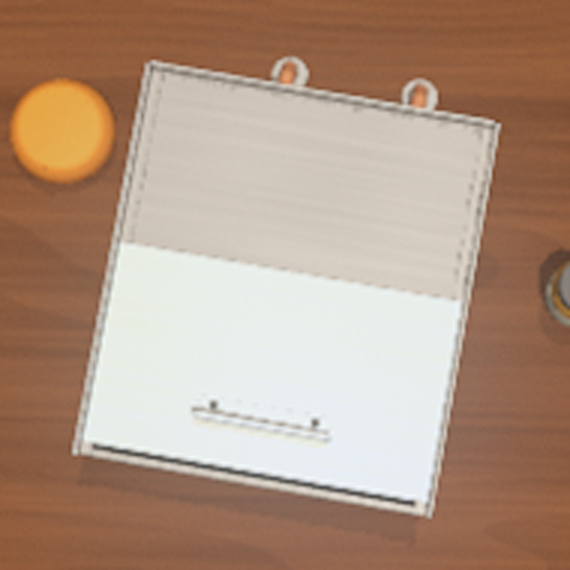

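The crop shows the rim corners at (260,120.7), (376.3,141.3), (353.7,271.3) and (235.3,251), and the pull ends near (274,236) and (319.7,245.5). The cover leaves only a thin slit at the front.

Run:
```python
from h import *
P=[(260,120.7),(376.3,141.3),(353.7,271.3),(235.3,251)]
W=np.array([at_z("top",p,.108)[:2] for p in P]); print(W.round(4),"c",W.mean(0))
B=np.array([(.175,.1595),(.175,-.1595),(-.175,-.1595),(-.175,.1595)])
M,_=cv2.estimateAffinePartial2D(B,W); print(M, "yaw",np.degrees(np.arctan2(M[1,0],M[0,0])),"scale",np.hypot(M[0,0],M[1,0]))
y=np.arctan2(M[1,0],M[0,0]); R2=np.array([[np.cos(y),-np.sin(y)],[np.sin(y),np.cos(y)]])
for p in[(274,236.3),(319.7,245.7),(298,241.4)]:
    w=at_z("top",p,.13)[:2]; print("pull",w,"box",R2.T@(w-W.mean(0)))
print("cover",R2.T@(np.array([.5342,.009])-W.mean(0)))
print(R.from_quat(arm.get_state()["tcp_rot"]).as_matrix().round(3))
# target pose: tool x down, jaw z along box y
yb=np.r_[R2[:,1],0]; print(yb)
for s in(1,-1):
    z=s*yb; x=np.array([0,0,-1.]); T=np.c_[x,np.cross(z,x),z]
    d=R.from_quat(arm.get_state()["tcp_rot"]).inv()*R.from_matrix(T); print(s,d.as_rotvec())
```

```text
[[ 0.8055  0.1238]
 [ 0.7554 -0.1878]
 [ 0.4088 -0.1332]
 [ 0.4557  0.179 ]] c [ 0.60637356 -0.00454873]
[[ 0.98708723  0.15466786  0.60637356]
 [-0.15466786  0.98708723 -0.00454873]] yaw -8.905332699712275 scale 0.9991312955169621
pull [0.4951122  0.07621032] box [-0.12242184  0.06256202]
pull [ 0.47305649 -0.0429658 ] box [-0.12576294 -0.05859176]
pull [0.48309506 0.01356128] box [-0.1245959 -0.0011921]
cover [-0.07340091  0.00221277]
[[-0.    -0.949  0.316]
 [-0.     0.316  0.949]
 [-1.    -0.    -0.   ]]
[0.15480234 0.98794546 0.        ]
1 [-1.66348009e-01 -9.33620007e-05 -2.81601559e-06]
-1 [ 2.97524464e+00 -4.19885456e-06  1.39208555e-04]
```

Call:
send_rows --motion '[{"linear": [0, -0.02, -0.018], "turn": [-0.01, 0, 0]}, {"linear": [0, -0.06, -0.053], "turn": [-0.03, 0, 0]}, {"linear": [0, -0.1, -0.088], "turn": [-0.05, 0, 0]}, {"linear": [0.01, -0.145, -0.128], "turn": [-0.06, 0, 0]}, {"linear": [0.01, -0.19, -0.168], "turn": [-0.08, 0, 0]}, {"linear": [0.02, -0.235, -0.207], "turn": [-0.1, 0, 0]}, {"linear": [0.03, -0.28, -0.247], "turn": [-0.12, 0, 0]}, {"linear": [0.03, -0.325, -0.287], "turn": [-0.14, 0, 0]}, {"linear": [0.03, -0.365, -0.322], "turn": [-0.16, 0, 0]}, {"linear": [0.03, -0.4, -0.353], "turn": [-0.166, 0, 0]}, {"linear": [0.03, -0.414, -0.365], "turn": [-0.166, 0, 0]}, {"linear": [0.03, -0.414, -0.365], "turn": [-0.166, 0, 0]}]' --claw -1 --squeeze 20

```text
time: 2.85
ee_pos: [0.4435, 0.0203, 0.2011]
tcp_rot: [-0.459, 0.538, 0.459, 0.538]
contact_force: [-0.7, 0.0, -0.9]
width: 0.0002
```

Call:
send_rows --motion '[{"linear": [0.03, 0, 0], "turn": [0, 0, 0]}, {"linear": [0.06, 0, 0], "turn": [0, 0, 0]}, {"linear": [0.08, 0, 0], "turn": [0, 0, 0]}, {"linear": [0.087, 0, 0], "turn": [0, 0, 0]}, {"linear": [0.087, 0, 0], "turn": [0, 0, 0]}]'

```text
time: 3.48
ee_pos: [0.4432, 0.021, 0.1143]
tcp_rot: [-0.459, 0.538, 0.46, 0.537]
contact_force: [0.2, 0.4, 0.2]
width: 0.0003
```

Run:
```python
from h import *
s=snap("scene","pics/s1.png")
cv2.imwrite("pics/c2.png",cv2.resize(s[180:400,220:440,::-1],None,fx=2.6,fy=2.6,interpolation=cv2.INTER_CUBIC))
print(arm.get_state()["ee_pos"],arm.get_state()["contact_force"])
```

```text
[0.44362924 0.02083104 0.11473672] [ 0.83768583  0.12810223 -0.27054378]
```

View pics/c2.png

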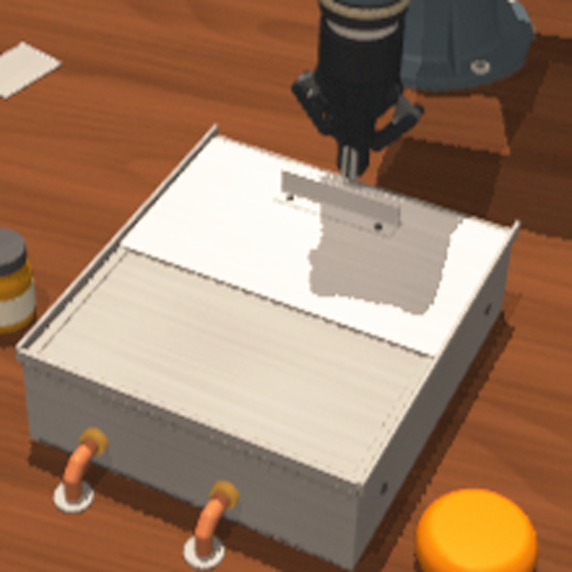

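The gripper stands just in front of the pull and is centred on it, clear of the cover. Next I push it back along the box's +x, which is tool −y.

Call:
send_rows --motion '[{"linear": [0, -0.012, 0], "turn": [0, 0, 0]}, {"linear": [0, -0.02, 0], "turn": [0, 0, 0]}, {"linear": [0, -0.028, 0], "turn": [0, 0, 0]}, {"linear": [0, -0.038, 0], "turn": [0, 0, 0]}, {"linear": [0, -0.048, 0], "turn": [0, 0, 0]}, {"linear": [0, -0.058, 0], "turn": [0, 0, 0]}, {"linear": [0, -0.068, 0], "turn": [0, 0, 0]}, {"linear": [0, -0.078, 0], "turn": [0, 0, 0]}, {"linear": [0, -0.088, 0], "turn": [0, 0, 0]}, {"linear": [0, -0.096, 0], "turn": [0, 0, 0]}, {"linear": [0, -0.1, 0], "turn": [0, 0, 0]}]'

```text
time: 4.9
ee_pos: [0.5419, 0.0051, 0.1145]
tcp_rot: [-0.459, 0.538, 0.46, 0.537]
contact_force: [-7.3, 0.7, 5.3]
width: -0.0
```

Run:
```python
from h import *
t=snap("top","pics/t2.png"); s=cams.camera("scene")
a=cv2.resize(t[100:290,210:400,::-1],(400,400),interpolation=cv2.INTER_CUBIC);b=cv2.resize(s[180:400,220:440,::-1],(400,400),interpolation=cv2.INTER_CUBIC)
cv2.imwrite("pics/c3.png",np.hstack([a,b]))
print(arm.get_state()["ee_pos"],arm.get_state()["contact_force"])
```

```text
[0.54232021 0.00504546 0.1144836 ] [-1.94657925  0.10255738  1.25290059]
```

View pics/c3.png

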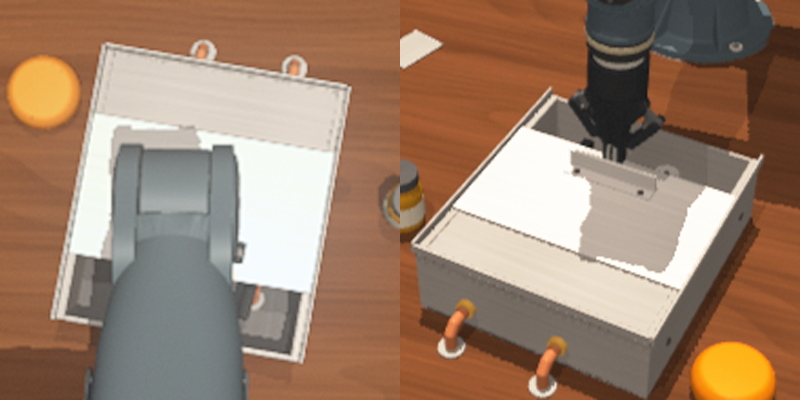

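The cover slides flat in its tracks (rear edge parallel to the box) and part of the well is now open. I'll keep pushing.

Call:
send_rows --motion '[{"linear": [0, -0.008, 0], "turn": [0, 0, 0]}, {"linear": [0, -0.018, 0], "turn": [0, 0, 0]}, {"linear": [0, -0.028, 0], "turn": [0, 0, 0]}, {"linear": [0, -0.038, 0], "turn": [0, 0, 0]}, {"linear": [0, -0.048, 0], "turn": [0, 0, 0]}, {"linear": [0, -0.056, 0], "turn": [0, 0, 0]}, {"linear": [0, -0.063, 0], "turn": [0, 0, 0]}, {"linear": [0, -0.069, 0], "turn": [0, 0, 0]}, {"linear": [0, -0.074, 0], "turn": [0, 0, 0]}, {"linear": [0, -0.077, 0], "turn": [0, 0, 0]}, {"linear": [0, -0.078, 0], "turn": [0, 0, 0]}]'

```text
time: 6.38
ee_pos: [0.6186, -0.0072, 0.1143]
tcp_rot: [-0.458, 0.538, 0.46, 0.537]
contact_force: [-6.6, 1.5, 4.6]
width: 0.0004
```

Call:
send_rows --motion '[{"linear": [0, -0.002, 0], "turn": [0, 0, 0]}, {"linear": [0, -0.004, 0], "turn": [0, 0, 0]}, {"linear": [0, -0.005, 0], "turn": [0, 0, 0]}]'

```text
time: 6.75
ee_pos: [0.6227, -0.008, 0.1144]
tcp_rot: [-0.458, 0.539, 0.46, 0.537]
contact_force: [-5.7, 1.5, 5.3]
width: -0.0002
```

Call:
send_rows --motion '[{"linear": [0, -0.002, 0], "turn": [0, 0, 0]}, {"linear": [0, -0.003, 0], "turn": [0, 0, 0]}, {"linear": [0, -0.004, 0], "turn": [0, 0, 0]}]'

```text
time: 7.12
ee_pos: [0.6238, -0.0081, 0.1143]
tcp_rot: [-0.457, 0.54, 0.462, 0.536]
contact_force: [-16.5, 3.1, 11.5]
width: 0.0
```

The force rises as the cover reaches its stop. I back off, lift, and swing aside for a clear view of the well.

Call:
send_rows --motion '[{"linear": [0, 0.012, 0], "turn": [0, 0, 0]}, {"linear": [-0.01, 0.03, 0], "turn": [0, 0, 0]}, {"linear": [-0.05, 0.06, 0], "turn": [0, 0, 0]}, {"linear": [-0.1, 0.09, -0.02], "turn": [0, 0, 0]}, {"linear": [-0.12, 0.12, -0.06], "turn": [0, 0, 0]}, {"linear": [-0.12, 0.13, -0.11], "turn": [0, 0, 0]}, {"linear": [-0.12, 0.13, -0.16], "turn": [0, 0, 0]}, {"linear": [-0.12, 0.13, -0.21], "turn": [0, 0, 0]}, {"linear": [-0.12, 0.13, -0.25], "turn": [0, 0, 0]}, {"linear": [-0.12, 0.13, -0.26], "turn": [0, 0, 0]}]'

```text
time: 8.38
ee_pos: [0.455, -0.2465, 0.2361]
tcp_rot: [-0.456, 0.54, 0.461, 0.536]
contact_force: [-0.4, 0.7, -0.2]
width: -0.0001
```

Run:
```python
from h import *
print(arm.get_state()["ee_pos"],arm.get_state()["contact_force"])
t=snap("top","pics/t3.png"); s=snap("scene","pics/s3.png")
a=cv2.resize(t[100:290,210:400,::-1],(400,400),interpolation=cv2.INTER_CUBIC);b=cv2.resize(s[180:400,220:440,::-1],(400,400),interpolation=cv2.INTER_CUBIC)
cv2.imwrite("pics/c4.png",np.hstack([a,b]))
C=np.array([.6064,-.0045]); y=np.radians(-8.9); R2=np.array([[np.cos(y),-np.sin(y)],[np.sin(y),np.cos(y)]])
Z=dict(pull=.13,cover=.1,box=0,well=.1,tagged_grip=.0735,tagged_valve=0,plain_grip=.0735,plain_valve=0,jar=0,baby_wheel=0,cheese_spatula=0)
for n in("top","scene"):
    for l,z in Z.items():
        for r in cams.tip_of(l,n)[:2]:
            w=at_z(n,r["at"],z)[:2]; print(n,l,round(r["score"],2),np.round(r["at"],1),w.round(4),"box",(R2.T@(w-C)).round(4))
```

```text
[ 0.45502192 -0.24652245  0.23613723] [-0.37129545  0.7047652  -0.18633789]
top pull 0.93 [308.3 180.1] [ 0.6441 -0.0096] box [0.0381 0.0008]
top cover 0.94 [312.2 167.1] [ 0.6842 -0.0183] box [ 0.079  -0.0016]
top box 0.56 [306.7 200.3] [ 0.6073 -0.0022] box [0.0005 0.0024]
top well 0.86 [301.2 228. ] [0.5205 0.0073] box [-0.0867 -0.0016]
top tagged_grip 0.83 [280.2 234.8] [0.5031 0.0646] box [-0.1128  0.0523]
top plain_grip 0.52 [327.4 239.4] [ 0.4932 -0.0627] box [-0.1028 -0.0751]
top plain_valve 0.69 [333.5 217.6] [ 0.5596 -0.0789] box [-0.0347 -0.0808]
top jar 0.6 [402.8 201.7] [ 0.6086 -0.2739] box [ 0.0438 -0.2658]
top baby_wheel 0.83 [233.3 144.1] [0.7646 0.2108] box [0.123  0.2372]
top cheese_spatula 0.64 [235.  142.9] [0.7682 0.2061] box [0.1272 0.2331]
top cheese_spatula 0.63 [465.2 310.1] [ 0.308  -0.4505] box [-0.2258 -0.4868]
scene pull 0.95 [321.9 288.5] [ 0.6311 -0.0041] box [0.0244 0.0042]
scene cover 0.95 [311.3 313.5] [ 0.6848 -0.0109] box [0.0784 0.0058]
scene box 0.18 [405.9 395.8] [0.7587 0.226 ] box [0.1148 0.2513]
scene well 0.57 [346.  272.5] [0.5272 0.0234] box [-0.0826  0.0153]
scene tagged_grip 0.64 [361.8 280.6] [0.5137 0.0602] box [-0.1016  0.0496]
scene tagged_grip 0.27 [403.5 394.5] [0.8162 0.2253] box [0.1717 0.2595]
scene plain_grip 0.64 [317.7 264.2] [ 0.4895 -0.0592] box [-0.107  -0.0721]
scene plain_valve 0.33 [363.2 278.7] [0.4233 0.0445] box [-0.1884  0.0201]
scene baby_wheel 0.72 [403.  392.7] [0.7526 0.2185] box [0.11   0.2429]
scene cheese_spatula 0.71 [209.9 220. ] [ 0.3168 -0.4441] box [-0.2181 -0.4791]
scene cheese_spatula 0.32 [320.8 265.7] [ 0.409  -0.0757] box [-0.184  -0.1009]
```

View pics/c4.png

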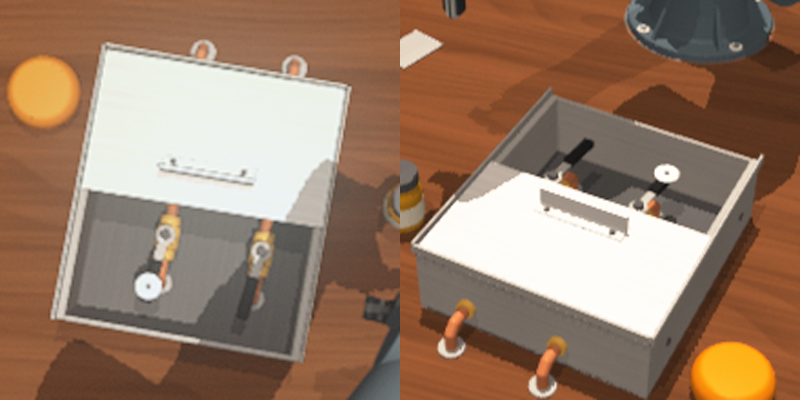

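The cover is fully back and flat. The tagged valve is the left one (box y +40), with its disc at about (280.3,235.9) in the full top picture and its stem at (288.9,211.2). The plain lever points to the front.

```bash
cat >> h.py <<'E'
C=np.array([.6064,-.0045]); yw=np.radians(-8.9); R2=np.array([[np.cos(yw),-np.sin(yw)],[np.sin(yw),np.cos(yw)]])
def box(w): return R2.T@(np.array(w)[:2]-C)
E
python3 - <<'E'
from h import *
for n,p,z in(("disc",(280.3,235.85),.082),("stem",(288.85,211.15),.08),("pstem",(333.5,220.2),.08),("pgriptip",(210+244*.475,100+318*.475),.079)): print(n,box(at_z("top",p,z)).round(4))
print("tcp",box(arm.get_state()["ee_pos"]))
# plan
S=np.array([-.045,.04]); r=.062
for th in(.25,.5,.8,1.1,1.3,1.45,1.5,1.571):
    d=np.array([-np.cos(th),np.sin(th)]); t=np.array([np.sin(th),np.cos(th)])
    h=.011*abs(t[0])+.0145*abs(t[1]); c=S+r*d-t*(.008+h); print(th,"contact centre",c.round(4))
E
```

```text
disc [-0.116   0.0508]
stem [-0.0463  0.0403]
pstem [-0.0495 -0.0822]
pgriptip [-0.1346 -0.0766]
tcp [-0.11155572 -0.26070892]
0.25 contact centre [-0.1112  0.0313]
0.5 contact centre [-0.1119  0.0469]
0.8 contact centre [-0.1068  0.0664]
1.1 contact centre [-0.0949  0.0842]
1.3 contact centre [-0.0832  0.0937]
1.45 contact centre [-0.073   0.0991]
1.5 contact centre [-0.0693  0.1004]
1.571 contact centre [-0.064  0.102]
```

Run:
```python
from h import *
print(arm.get_state()["qpos"].round(3))
q=R.from_quat(arm.get_state()["tcp_rot"])
print(np.c_[np.r_[R2[:,0],0],np.r_[R2[:,1],0],[0,0,1]].T@q.as_matrix())
```

```text
[-0.491  0.231 -0.012  1.337 -0.003 -0.334]
[[-9.74723799e-03 -9.99950697e-01  1.89584364e-03]
 [ 1.79824556e-04  1.89418080e-03  9.99998190e-01]
 [-9.99952478e-01  9.74756126e-03  1.61352659e-04]]
```

Call:
send_rows --motion '[{"linear": [0, 0, 0.02], "turn": [0.15, 0, 0]}, {"linear": [0, 0, 0.06], "turn": [0.32, 0, 0]}, {"linear": [0, 0, 0.1], "turn": [0.49, 0, 0]}, {"linear": [0, -0.003, 0.14], "turn": [0.67, 0, 0]}, {"linear": [0, -0.005, 0.18], "turn": [0.85, 0, 0]}, {"linear": [0, -0.007, 0.21], "turn": [1.03, 0, 0]}, {"linear": [0, -0.007, 0.24], "turn": [1.21, 0, 0]}, {"linear": [0, -0.007, 0.255], "turn": [1.39, 0, 0]}, {"linear": [0, -0.007, 0.26], "turn": [1.53, 0, 0]}, {"linear": [0, -0.007, 0.26], "turn": [1.57, 0, 0]}, {"linear": [0, -0.007, 0.26], "turn": [1.57, 0, 0]}]'

```text
time: 10.95
ee_pos: [0.5034, 0.011, 0.2355]
tcp_rot: [0.055, 0.708, -0.055, 0.701]
contact_force: [-0.3, -0.1, -0.1]
width: -0.0002
```

Run:
```python
from h import *
s=arm.get_state(); q=R.from_quat(s["tcp_rot"])
print(s["time"],box(s["ee_pos"]),s["ee_pos"],s["contact_force"]); print((np.c_[np.r_[R2[:,0],0],np.r_[R2[:,1],0],[0,0,1]].T@q.as_matrix()).round(3))
```

```text
10.95 [-0.10411238 -0.00061558] [0.50344592 0.0109991  0.23552147] [-0.29869193 -0.14078291 -0.08246946]
[[-0.01  0.    1.  ]
 [ 0.    1.   -0.  ]
 [-1.    0.   -0.01]]
```

Call:
send_rows --motion '[{"linear": [0.04, 0, 0], "turn": [0, 0, 0]}, {"linear": [0.08, 0, 0], "turn": [0, 0, 0]}, {"linear": [0.12, 0, 0], "turn": [0, 0, 0]}, {"linear": [0.15, 0, 0], "turn": [0, 0, 0]}, {"linear": [0.165, 0, 0], "turn": [0, 0, 0]}, {"linear": [0.17, 0, 0], "turn": [0, 0, 0]}, {"linear": [0.17, 0, 0], "turn": [0, 0, 0]}]'

```text
time: 11.82
ee_pos: [0.5023, 0.0112, 0.0661]
tcp_rot: [0.055, 0.708, -0.055, 0.702]
contact_force: [-0.1, -0.5, 0.1]
width: 0.0005
```

Run:
```python
from h import *
s=arm.get_state(); c0=box(s["ee_pos"]); print(s["time"],c0,s["ee_pos"],s["contact_force"])
S=np.array([-.0463,.040]); r=.060
for th in(.15,.3,.5,.7,.9,1.1,1.2,1.3,1.4,1.45,1.5,1.571):
    d=np.array([-np.cos(th),np.sin(th)]); t=np.array([np.sin(th),np.cos(th)])
    h=.0145*abs(t[0])+.011*abs(t[1]); c=S+r*d-t*(.016+h); e=c-c0; print(th,"centre",c.round(4),"tool y,z",e[::-1].round(4))
```

```text
11.825 [-0.10526622 -0.00055751] [0.50231494 0.01123498 0.06609261] [-0.09569547 -0.48369954  0.09797347]
0.15 centre [-0.11    0.0202] tool y,z [ 0.0208 -0.0047]
0.3 centre [-0.1127  0.0283] tool y,z [ 0.0289 -0.0075]
0.5 centre [-0.1146  0.0402] tool y,z [ 0.0407 -0.0093]
0.7 centre [-0.1139  0.0528] tool y,z [ 0.0534 -0.0087]
0.9 centre [-0.1104  0.0657] tool y,z [ 0.0663 -0.0051]
1.1 centre [-0.1037  0.0781] tool y,z [0.0786 0.0015]
1.2 centre [-0.0993  0.0838] tool y,z [0.0843 0.006 ]
1.3 centre [-0.0941  0.089 ] tool y,z [0.0896 0.0112]
1.4 centre [-0.0882  0.0937] tool y,z [0.0942 0.0171]
1.45 centre [-0.085   0.0957] tool y,z [0.0963 0.0202]
1.5 centre [-0.0817  0.0976] tool y,z [0.0982 0.0236]
1.571 centre [-0.0768  0.1   ] tool y,z [0.1006 0.0285]
```

Call:
send_rows --motion '[{"linear": [0, 0.01, -0.004], "turn": [0, 0, 0]}, {"linear": [0, 0.017, -0.005], "turn": [0, 0, 0]}, {"linear": [0, 0.023, -0.006], "turn": [0, 0, 0]}, {"linear": [0, 0.029, -0.0075], "turn": [0, 0, 0]}, {"linear": [0, 0.035, -0.009], "turn": [0, 0, 0]}, {"linear": [0, 0.041, -0.0093], "turn": [0, 0, 0]}, {"linear": [0, 0.047, -0.009], "turn": [0, 0, 0]}, {"linear": [0, 0.053, -0.0087], "turn": [0, 0, 0]}, {"linear": [0, 0.06, -0.007], "turn": [0, 0, 0]}, {"linear": [0, 0.066, -0.005], "turn": [0, 0, 0]}, {"linear": [0, 0.072, -0.002], "turn": [0, 0, 0]}, {"linear": [0, 0.078, 0.0015], "turn": [0, 0, 0]}]'

```text
time: 13.32
ee_pos: [0.5156, 0.0875, 0.0661]
tcp_rot: [0.055, 0.708, -0.055, 0.702]
contact_force: [-1.7, -6.4, 1.9]
width: -0.0002
```

Run:
```python
from h import *
s=arm.get_state(); c0=box(s["ee_pos"]); print(s["time"],c0,s["ee_pos"],s["contact_force"])
t=cams.camera("top"); sc=cams.camera("scene")
for r in cams.tip_of("tagged_grip","scene")[:2]: print(r, box(at_z("scene",r["at"],.0735)))
a=cv2.resize(t[100:290,210:400,::-1],(400,400),interpolation=cv2.INTER_CUBIC);b=cv2.resize(sc[200:350,250:400,::-1],(400,400),interpolation=cv2.INTER_CUBIC)
cv2.imwrite("pics/c5.png",np.hstack([a,b]))
```

```text
13.325 [-0.10396002  0.07688992] [0.51558735 0.08754785 0.06606622] [-1.65626582 -6.39940844  1.85507267]
{'at': [373.7, 291.5], 'score': 0.65} [-0.07913765  0.09008417]
```

View pics/c5.png

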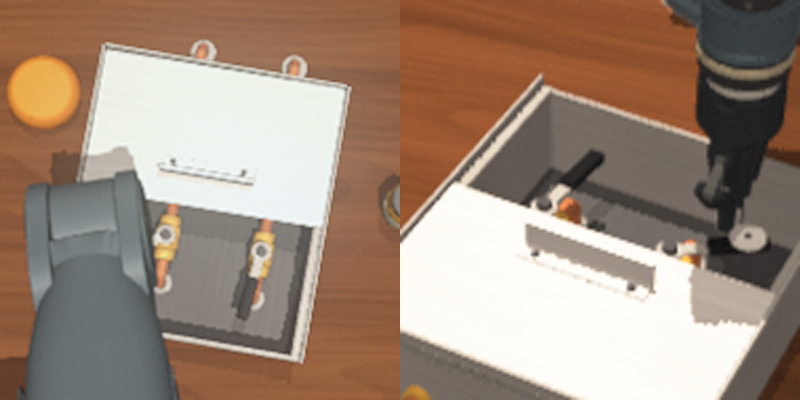

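The tagged lever follows the finger and is now about 1.0–1.1 rad round. The plain lever and the cover have not moved. I go on in smaller steps.

Call:
send_rows --motion '[{"linear": [0, 0.0035, 0.0023], "turn": [0, 0, 0]}, {"linear": [0, 0.007, 0.0047], "turn": [0, 0, 0]}, {"linear": [0, 0.0097, 0.0073], "turn": [0, 0, 0]}, {"linear": [0, 0.0121, 0.0099], "turn": [0, 0, 0]}, {"linear": [0, 0.0145, 0.0128], "turn": [0, 0, 0]}, {"linear": [0, 0.0168, 0.0158], "turn": [0, 0, 0]}, {"linear": [0, 0.0168, 0.0158], "turn": [0, 0, 0]}]'

```text
time: 14.35
ee_pos: [0.5332, 0.1015, 0.0655]
tcp_rot: [0.055, 0.709, -0.056, 0.701]
contact_force: [-2.4, -5.9, 1.5]
width: 0.0001
```

Run:
```python
from h import *
s=arm.get_state(); print(box(s["ee_pos"]))
sc=cams.camera("scene"); S=np.array([-.0463,.040])
for l in("tagged_grip","tagged_lever","plain_grip"):
  for r in cams.tip_of(l,"scene")[:1]: w=box(at_z("scene",r["at"],.0735)); print(l,r, w,np.arctan2(w[1]-.04,-(w[0]+.0463)))
cv2.imwrite("pics/c6.png",cv2.resize(sc[240:340,300:420,::-1],None,fx=5,fy=5,interpolation=cv2.INTER_CUBIC))
```

```text
[-0.08872407  0.09339398]
tagged_grip {'at': [376.8, 302.7], 'score': 0.53} [-0.04712904  0.11131061] 1.5591710593084687Traceback (most recent call last):
  File "<stdin>", line 5, in <module>
ValueError: it knows: baby_wheel, box, cheese_spatula, cover, jar, plain_grip, plain_valve, pull, tagged_grip, tagged_valve, well
```

Call:
send_rows --motion '[{"linear": [0, 0.001, 0.0015], "turn": [0, 0, 0]}, {"linear": [0, 0.002, 0.003], "turn": [0, 0, 0]}, {"linear": [0, 0.003, 0.0045], "turn": [0, 0, 0]}, {"linear": [0, 0.003, 0.0045], "turn": [0, 0, 0]}]'

```text
time: 14.95
ee_pos: [0.537, 0.1033, 0.0651]
tcp_rot: [0.055, 0.709, -0.056, 0.7]
contact_force: [-2.1, -5.1, 0.4]
width: 0.0004
```

Run:
```python
from h import *
s=arm.get_state(); print(box(s["ee_pos"]))
sc=cams.camera("scene")
cv2.imwrite("pics/c7.png",cv2.resize(sc[240:340,300:420,::-1],None,fx=5,fy=5,interpolation=cv2.INTER_CUBIC))
```

```text
[-0.08520481  0.09574499]
```

View pics/c7.png

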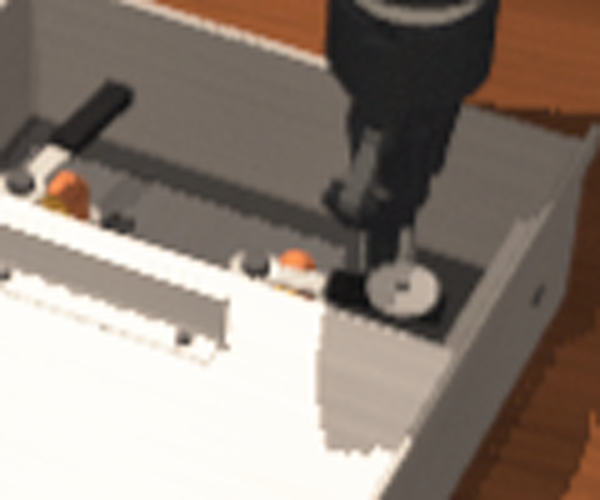

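The disc is at full-picture (380.6,297.6) and the stem at (351.6,292.8). The lever is almost square to the pipe.

Run:
```python
from h import *
d=box(at_z("scene",(380.6,297.6),.082)); s=box(at_z("scene",(351.6,292.8),.081)); print(d,s,np.arctan2(d[1]-s[1],s[0]-d[0]))
```

```text
[-0.05844124  0.11542773] [-0.04318484  0.04880337] 1.345686073170101
```

Call:
send_rows --motion '[{"linear": [0, 0.0005, 0.0015], "turn": [0, 0, 0]}, {"linear": [0, 0.001, 0.003], "turn": [0, 0, 0]}, {"linear": [0, 0.001, 0.004], "turn": [0, 0, 0]}, {"linear": [0, 0.001, 0.004], "turn": [0, 0, 0]}]'

```text
time: 15.5
ee_pos: [0.5405, 0.1036, 0.0649]
tcp_rot: [0.055, 0.71, -0.056, 0.7]
contact_force: [-3.1, -3.1, 1.5]
width: 0.0001
```

Call:
send_rows --motion '[{"linear": [0, 0.0003, 0.0015], "turn": [0, 0, 0]}, {"linear": [0, 0.0006, 0.003], "turn": [0, 0, 0]}, {"linear": [0, 0.001, 0.0045], "turn": [0, 0, 0]}, {"linear": [0, 0.001, 0.0045], "turn": [0, 0, 0]}]'

```text
time: 16.0
ee_pos: [0.5453, 0.104, 0.0649]
tcp_rot: [0.055, 0.71, -0.056, 0.7]
contact_force: [-3.4, -2.3, 2.3]
width: -0.0003
```

Call:
send_rows --motion '[{"linear": [0, 0.0003, 0.001], "turn": [0, 0, 0]}, {"linear": [0, 0.0005, 0.002], "turn": [0, 0, 0]}, {"linear": [0, 0.0005, 0.003], "turn": [0, 0, 0]}, {"linear": [0, 0.0005, 0.003], "turn": [0, 0, 0]}]'

```text
time: 16.5
ee_pos: [0.5483, 0.1041, 0.0648]
tcp_rot: [0.055, 0.71, -0.056, 0.7]
contact_force: [-3.5, -1.2, 3.6]
width: 0.0
```

Run:
```python
from h import *
s=arm.get_state(); print(box(s["ee_pos"]))
sc=cams.camera("scene")
cv2.imwrite("pics/c8.png",cv2.resize(sc[240:340,300:420,::-1],None,fx=5,fy=5,interpolation=cv2.INTER_CUBIC))
```

```text
[-0.07419053  0.098347  ]
```

View pics/c8.png

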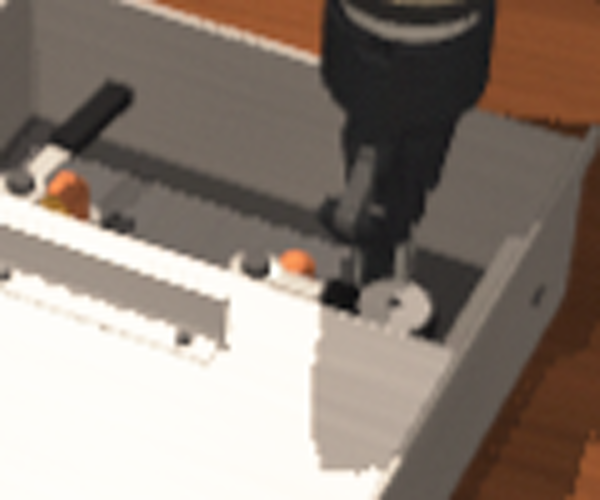

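The disc has moved on to (379.4,301) and there is no stop force yet. I continue in 1 mm steps until the force rises.

Call:
send_rows --motion '[{"linear": [0, 0.0002, 0.001], "turn": [0, 0, 0]}, {"linear": [0, 0.0004, 0.002], "turn": [0, 0, 0]}, {"linear": [0, 0.0005, 0.003], "turn": [0, 0, 0]}, {"linear": [0, 0.0005, 0.003], "turn": [0, 0, 0]}]'

```text
time: 17.05
ee_pos: [0.5494, 0.1041, 0.0645]
tcp_rot: [0.055, 0.711, -0.056, 0.699]
contact_force: [-11.1, -1.9, 6.3]
width: -0.0003
```

The force rose to 11 N and the motion stalled, so this looks like the shut stop. I back off, lift out and look.

Call:
send_rows --motion '[{"linear": [0, -0.001, -0.01], "turn": [0, 0, 0]}, {"linear": [0, -0.004, -0.025], "turn": [0, 0, 0]}, {"linear": [-0.02, -0.006, -0.03], "turn": [0, 0, 0]}, {"linear": [-0.06, -0.006, -0.03], "turn": [0, 0, 0]}, {"linear": [-0.11, -0.006, -0.04], "turn": [0, 0, 0]}, {"linear": [-0.15, -0.02, -0.05], "turn": [0, 0, 0]}, {"linear": [-0.16, -0.06, -0.06], "turn": [0, 0, 0]}, {"linear": [-0.16, -0.11, -0.06], "turn": [0, 0, 0]}, {"linear": [-0.16, -0.17, -0.06], "turn": [0, 0, 0]}, {"linear": [-0.16, -0.23, -0.06], "turn": [0, 0, 0]}, {"linear": [-0.16, -0.29, -0.06], "turn": [0, 0, 0]}, {"linear": [-0.16, -0.34, -0.06], "turn": [0, 0, 0]}]'

```text
time: 18.55
ee_pos: [0.4392, -0.2242, 0.2268]
tcp_rot: [0.055, 0.71, -0.056, 0.699]
contact_force: [0.4, 0.1, -0.0]
width: -0.0002
```

Run:
```python
from h import *
s=arm.get_state(); print(s["time"],box(s["ee_pos"]),s["ee_pos"],s["contact_force"])
t=snap("top","pics/t9.png"); sc=cams.camera("scene")
for l,z in(("tagged_grip",.0735),("plain_grip",.0735),("cover",.1),("jar",0),("baby_wheel",0),("cheese_spatula",0)):
  for c in("top","scene"):
    for r in cams.tip_of(l,c)[:1]: w=at_z(c,r["at"],z); b=box(w); print(l,c,r["score"],w[:2].round(4),b.round(4),round(np.arctan2(b[1]-.04,-(b[0]+.0463)),3))
a=cv2.resize(t[190:270,235:355,::-1],None,fx=4,fy=5,interpolation=cv2.INTER_CUBIC)
b=cv2.resize(t[190:270,245:325,::-1],(400,400),interpolation=cv2.INTER_CUBIC);d=cv2.resize(sc[240:340,300:400,::-1],(400,400),interpolation=cv2.INTER_CUBIC)
cv2.imwrite("pics/c9.png",np.hstack([b,d]))
```

```text
18.55 [-0.13123879 -0.242928  ] [ 0.43915786 -0.22419911  0.22684797] [ 0.36045428  0.12430741 -0.01899771]
tagged_grip top 0.63 [0.5787 0.1055] [-0.0444  0.1044] 1.6
tagged_grip scene 0.61 [0.5871 0.11  ] [-0.0368  0.1102] 1.706
plain_grip top 0.48 [ 0.4973 -0.0678] [-0.098  -0.0794] -1.162
plain_grip scene 0.77 [ 0.4901 -0.0465] [-0.1084 -0.0595] -1.013
cover top 0.64 [ 0.6931 -0.0192] [ 0.0879 -0.0011] -2.845
cover scene 0.7 [ 0.6771 -0.0109] [0.0709 0.0046] -2.848
jar top 0.94 [ 0.6147 -0.2665] [ 0.0487 -0.2576] -1.88
jar scene 0.62 [ 0.613 -0.274] [ 0.0482 -0.2653] -1.871
baby_wheel top 0.65 [0.7726 0.2185] [0.1296 0.246 ] 2.278
baby_wheel scene 0.86 [0.7549 0.2168] [0.1125 0.2416] 2.238
cheese_spatula top 0.71 [ 0.299  -0.4566] [-0.2337 -0.4943] -1.233
cheese_spatula scene 0.85 [ 0.31   -0.4426] [-0.2251 -0.4786] -1.239
```

View pics/c9.png

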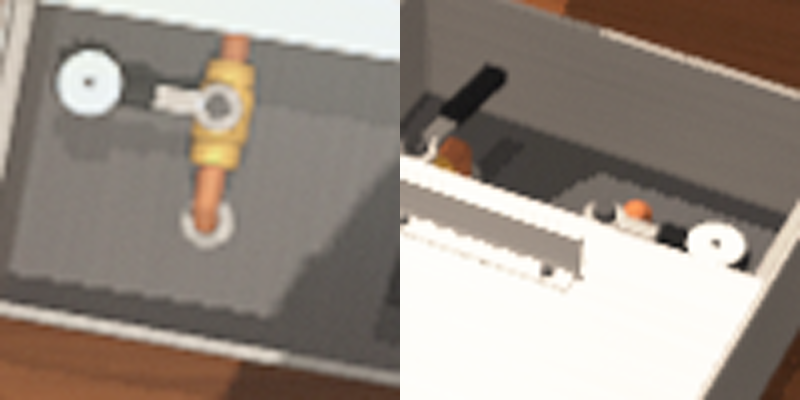

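The top crop shows the disc at (263,206.4) and the stem at (288.8,211), with the lever parallel to the front wall. One last angle check from those points, then I hand in.

Run:
```python
from h import *
d=box(at_z("top",(263,206.4),.082)); s=box(at_z("top",(288.8,211),.081)); a=np.arctan2(d[1]-s[1],s[0]-d[0]); print(d,s,a)
st=arm.get_state(); print(st["qvel"].round(3))
if a>1.5: print(arm.hand_in())
```

```text
[-0.04598868  0.11089569] [-0.04604942  0.04039143] 1.5716578529456802
[-0.004  0.    -0.    -0.003 -0.     0.002]
the job is handed in; nothing more can be done
None
```

I slid the cover back along its tracks to its stop, then pushed the tagged lever round to its shut stop. I backed the arm clear and handed the job in at about 19 s; no verdict was reported.

**Cover:** it moved with shut fingers pushing on the pull and was never lifted. At the stop the total contact force was about 20 N. The two cameras put its origin at x = 0.088 m (top) and 0.071 m (scene), both past the 0.065 m limit.

**Tagged lever:** the top picture gave 1.572 rad. The network's own readings were 1.60 rad (top) and 1.71 rad (scene); I took the scene one as noise. When the lever met its stop, the total contact force was about 13 N, well under the 45 N limit.

**Everything else:**
- **Plain lever:** it looked unmoved in the pictures. The scene network put its grip about 13 mm from its earlier reading. The top network put it about 6 mm away.
- **Jar and small cheese:** both were within about 6 mm of their first readings, which is within network noise.
- **Spatula:** it was within about 12 mm of its first reading, and the arm never went near it.
- **Arm:** it ended clear of everything, with about 0.4 N measured at the tool.

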